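Clamp a rosewood blank on the planing board with the ratcheting bar clamp

ROBOT

A 6-joint arm with a two-finger parallel gripper is mounted at the origin on a cart in front of the work surface, level with it; the furniture and walls round the work are solid. World frame = base frame: x ahead of the robot, y to its left, z up, the work surface at z = 0. Lengths are in m, angles in rad, forces in N, time in s.
With the tool pointing down it reaches from about 0.275 to 0.75 m from the base axis. Payload 10.2 kg.
Tool frame: the origin (TCP) lies midway between the tips of the shut fingers; the grasp point (between the pads) lies manip.hold_point_z behind it (manip.hold_point_z is the distance from the TCP to the grasp point, in m); z points along the fingers, y is the direction in which the jaws open and shut (so a half turn about z gives the same grasp; the last joint's range is limited). The gripper opens to 88 mm and grips with 3 to 60 N. Pads are 18 mm wide; open, the fingers measure 123 mm over their backs; the gripper's body (75 mm by 187 mm) begins 45 mm behind the grasp point.
Start: joints at [1.119, 0.313, 1.498, -0, 1.331, -0.223], TCP at [0.119, 0.511, 0.239] pointing down, gripper open.
Joint ranges: [-2.94, 2.94], [-0.97, 2.17], [0.19, 2.56], [-1.23, 4.37], [0.02, 3.11], [-2.88, 2.88]. Speed limits (rad/s): [2.39, 2.39, 3.01, 3.14, 3.14, 3.14].

INTERFACE

Orientations are given as [roll, pitch, yaw] about the fixed x, y, z axes, in that order (R = Rz(yaw) Ry(pitch) Rx(roll)).
In Python, from rig import manip gives the robot as it stands.
- The arm moves only by the tool play_rows, never from a script. Its argument "series" is text: rows parted by semicolons, each of 7 numbers parted by spaces: the gripper command: -1 is shut, 1 is fully open, values between are in proportion, then the shift along the tool's x, y, z in units of 0.3 m (1.0 is 0.3 m), then the turn, a rotation vector about the tool's x, y, z in units of 30 degrees (1.0 is 30 degrees). A call has 1 to 12 rows; each row shifts and turns the commanded pose from where the row before left it, along the tool's axes as they then stand; what a row does not reach is not made up. A row lasts 1/8 s, in which the tool goes at most 62.5 mm and 10.7 degrees, less where a joint would pass 70% of its speed; a pose out of reach is approached as far as the arm can. A call with a number of a shift or a turn outside -1 to 1 is refused whole. A call with a gripper value outside its range is refused whole. The fingers move at their own pace and stop on an object; "squeeze" is the grip in N (left out, the last holds). Time passes only in rows, so rows that do not move let the fingers close. It gives the time, the measured TCP pose, the force and the opening at its end, in the units of the state.
- manip.state(): the state, without advancing time (a new reading comes with each control period).
- manip.camera(name): name is "scene" or "top"; returns the picture (384x512x3 uint8, red, green, blue); there is no depth.
- manip.calibration(name): a dict with "K" (3x3 intrinsics, pixels), "dist" ([k1, k2, p1, p2, k3] as OpenCV has them; the pictures are not rectified), "R" (3x3) and "t" (3): a world point X has camera coordinates R X + t. Camera axes: x right, y down, z forward; pixel columns grow to the right and rows downward; lengths in m; the calibration is good to about 2 mm. A picture is of the moment at which its call begins. calibration takes no time and is no camera call.
- manip.hand_in(): hands the job in, once; it reports no verdict.
The state is a dict: "time": time; "qpos": joint angles; "qd": joint speeds; "joint_efforts": joint torques, N m; "tcp_pos": TCP position; "ee_rot": TCP orientation; "force": force on the tool from outside, world axes, zero at the start; "torque": the same for the moment, N m; "width": finger opening in m.
Only numpy, scipy, OpenCV 4.12 (cv2) and the standard library are available. Lean on these libraries where they do the work, as an engineer would, in place of code of your own. Each camera call takes 0.05 s, during which the arm holds its last target. There are 200 camera calls.

TASK

Get the rosewood bar ready for planing: lay it flat on the pale wooden planing board between the clamp's two cork-faced jaws, with its far end pushed up against the dark wooden stop. Then work the clamp's trigger, stroke after stroke, until the sliding jaw grips the bar firmly, and let go; feel the pull as it tightens so that the wood is not bruised, and don't knock the other things on the bench about.

Things in the scene. Friction and masses are not known exactly. Their poses are not given: they have to be found in the camera images.
- rosewood_bar: loose dark red-brown rosewood bar, 16 x 118 x 15 mm (x, y, z), 85 g, lying on the open bench left of the planing board; origin at the centre of its underside, y along its length, both ends alike. The jaws should end up holding it with about 40 N: below 25 N a plane would shift it, above 70 N, even for a moment, its edges bruise
- planing_board: fixed pale wooden planing board, 260 x 300 x 16 mm; origin on the bench under it (4 mm nearer the robot than its middle), x away from the robot to the stop, y to the left, top face at z = 16 mm. A grey one-hand bar clamp lies on its side, screwed to it. Its steel bar runs along y at board x = -30 mm, 19 mm wide, top 27 mm above the bench
- stop_face (a point): point on the face of the dark wooden planing stop at the far end of the board, at the board's top level (board x = 112, y = -17 mm; the stop is 64 mm wide along y, 10 mm high); the bar's far end is to touch it (within 5 mm will do), the bar lying along board x
- fixed_jaw_face (a point): middle of the cork face of the fixed (left) jaw, board x = 9, y = -5 mm, 23 mm above the bench; the face is 48 mm long along board x, 12 mm high, looks to board -y and yields under load, about 1 mm in all. Both jaws end at board x = 35 mm: between there and the stop a bar laid in has free sides for the fingers
- jaw_face (a point): middle of the cork face of the sliding (right) jaw, same size and height, looking to board +y; at the start it is 31 to 45 mm from the fixed one, and it moves only to the left (it cannot be drawn back)
- clamp_bar: the sliding part of the clamp: flat steel bar (19 x 215 x 8 mm along y) with the sliding jaw and its cork pad at its right end; origin on the bar's centre line, 23.5 mm above the bench, jaw_face lies 39 mm in x and -45 mm in y from it
- clamp_housing (a point): centre of the top of the clamp's grey housing, 43 mm above the bench, which stands left of the fixed jaw and measures 72 mm along board x, 70 mm along y
- handle (a point): middle of the black clamp handle, 30 mm above the bench, which points from the housing towards the robot along board -x behind (left of) the trigger; 22 mm thick, about 90 mm long, fixed
- trigger (a joint): the clamp's trigger, rad: 0 at rest, 0.28 fully back near the handle; springs back when let go. Each 0.1 rad draws the jaw 2 mm left and a stepless ratchet keeps it there. Running free it takes 3 to 5 N at trigger_pull; once the bar is pinched the pull climbs and the trigger stalls short: 18 N puts about 50 N on the bar, 22 N over 70 N. On letting go the grip eases by about a fifth
- trigger_pull (a point): middle of the front (right) face of the aluminium trigger blade, 30 mm above the bench, board x = -78, y = 5 mm at rest. The blade reaches 30 mm either way along board x, is 11 mm thick, 22 mm high, 3 mm clear of the board. Pull it left (board +y) towards the handle, 25 mm in all; free room for a finger to its right. Trigger and handle together measure 61 mm at rest
- lamp_shade (a point): centre of the black shade of the desk lamp that hangs over the right of the bench: 380 mm across, its underside 0.40 m above the bench (this point); keep the arm clear of it
- jig_lever (a point): tip of the black lever of the fixed wooden jig between robot and work, 0.26 m above the bench; nothing else in front is so tall
- thumb_plane: small brass and wood thumb plane, 22 x 66 x 26 mm, a bystander; origin under its centre
- pencil: red carpenter's pencil, 10 x 114 x 7 mm, a bystander; origin under its centre
- shellac_jar: amber jar with a screw lid, 60 x 60 x 84 mm, a bystander; origin under its centre
- sanding_block: cork sanding block, 42 x 85 x 28 mm, a bystander; origin under its centre
- bench_chisel: chisel with a black handle, 23 x 284 x 24 mm, a bystander; origin under its centre
- tin_1: round green-lidded tin, 67 mm across, 22 mm high, a bystander; origin under its centre

How it is judged:
By the outcome, as a careful person would: the job done as asked, in the order asked, and still so for the second after the job is handed in, with the robot touching nothing.
It also fails if it takes over 67 s, if anything falls off the work surface, if the arm or the gripper's body presses on something with over 40 N, if the wrist force passes 120 N, or if a joint passes its speed limit or range.

## Working session

There is one attempt and no reset: what is moved stays moved. The work goes in short steps, Python scripts to look and compute and a tool call to move; the robot and the scene stay as the last step left them, time stands still between calls to the robot, and variables do not carry over. Pictures are saved under pics/ and viewed, about 8 in all and at most 12, crops included, and the job is handed in when it is done.

Besides the shell and the picture viewer there is one more tool, called by a JSON object that holds its "fn" and its "kwargs". play_rows: Moves the arm, as the interface text tells. Shifts and turns lie within -1 to 1; 1 stands for 0.3 m of shift or 30 degrees of turn. Its arguments: {"type":"object","properties":{"series":{"type":"string"},"squeeze":{"type":"number"}},"required":["series"]}

```bash
ls; mkdir -p pics; python3 - <<'E'
from rig import manip
import cv2,numpy as np
for n in("scene","top"):
    im=manip.camera(n);cv2.imwrite(f"pics/{n}0.png",im[:,:,::-1])
    c=manip.calibration(n);print(n,{k:np.round(np.array(v),4).tolist() for k,v in c.items()}, 'campos',-np.array(c['R']).T@np.array(c['t']))
print(manip.state(),manip.hold_point_z)
E
```

```text
pics
scene {'K': [[364.3088, 0.0, 260.8178], [0.0, 364.3088, 196.2921], [0.0, 0.0, 1.0]], 'dist': [-0.1102, 0.0, 0.0, 0.0, 0.0], 'R': [[0.8905, -0.4548, 0.0075], [-0.2381, -0.4802, -0.8442], [0.3876, 0.75, -0.5359]], 't': [-0.4366, 0.3092, 1.2007]} campos [-0.0029641  -0.95072256  0.9077919 ]
top {'K': [[395.447, 0.0, 256.888], [0.0, 395.447, 192.7563], [0.0, 0.0, 1.0]], 'dist': [0.0458, 0.0, 0.0, 0.0, 0.0], 'R': [[-0.0154, -0.9999, 0.0024], [-0.9934, 0.015, -0.1141], [0.1141, -0.0041, -0.9935]], 't': [-0.0181, 0.5268, 1.4286]} campos [ 0.36001001 -0.02014865  1.47938817]
{'time': 0.1, 'qpos': array([ 1.11863892e+00,  3.13361298e-01,  1.49833798e+00,  3.41238910e-05,
        1.33099813e+00, -2.23414847e-01]), 'qd': array([ 0.00169149, -0.00132207, -0.00226589,  0.0008764 , -0.00091345,
       -0.00050306]), 'joint_efforts': array([ 3.34900120e-03, -4.02817154e+01, -2.52646190e+01,  6.95879152e-02,
        3.42048076e-02, -4.21655534e-05]), 'tcp_pos': array([0.1189617 , 0.51112703, 0.23824377]), 'ee_rot': array([-3.14052270e+00, -2.77084858e-04,  2.91284183e+00]), 'force': array([-1.00336577,  0.64429555, -0.16286398]), 'torque': array([-0.01499502,  0.03963165,  0.00663959]), 'width': 0.087755879560879} 0.0187
```

```bash
python3 - <<'E'
import cv2
for n in("scene","top"):
    im=cv2.imread(f"pics/{n}0.png");cv2.imwrite(f"pics/{n}0b.png",cv2.resize(im,(800,600),interpolation=cv2.INTER_CUBIC))
E
```

```text
(no output)
```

View pics/top0b.png

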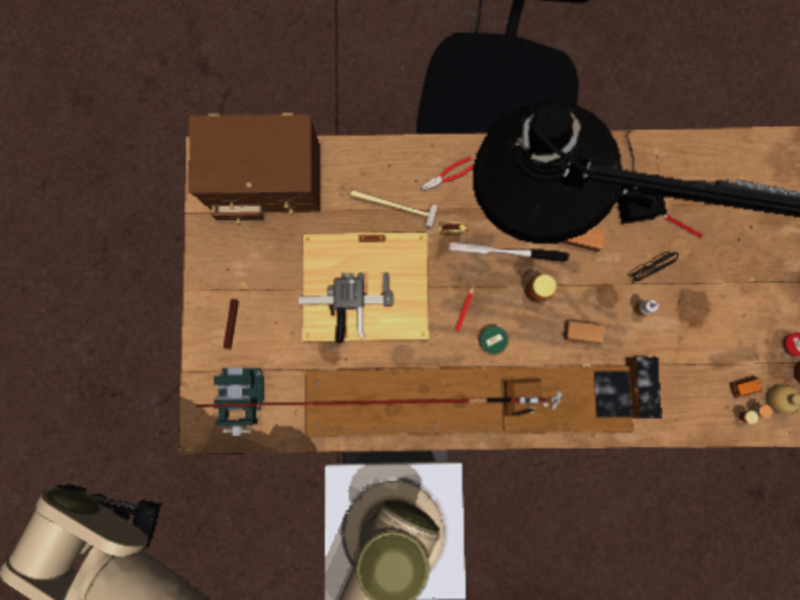

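View pics/scene0b.png

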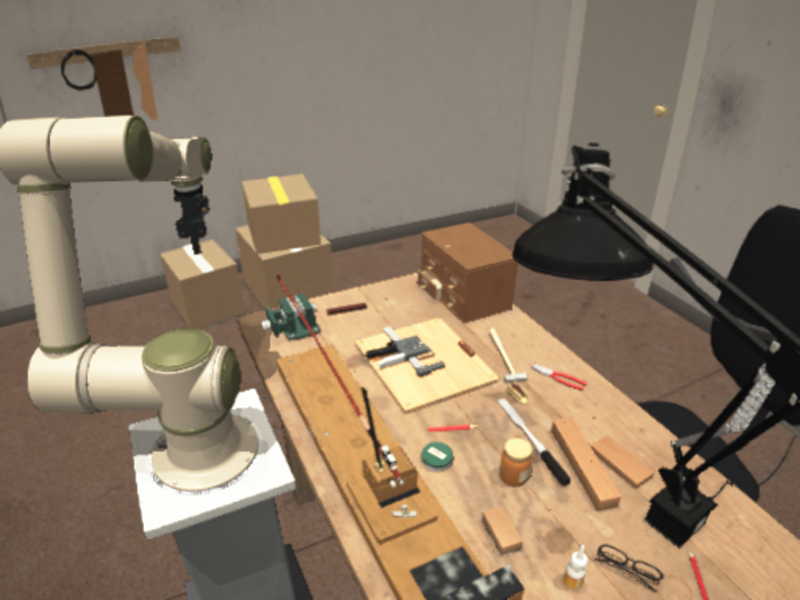

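The top view shows the board at about (303–428, 234–341), the stop at (371,238), the clamp at (350,292) and the bar at (231,323). In the scene view the bar is at (347,308) and the board around (430,362). I'll crop both for sub-pixel measurement.

```bash
python3 - <<'E'
import cv2
for n,(x,y,w,h) in dict(top=(136,140,150,90),scene=(200,185,125,80)).items():
    im=cv2.imread(f"pics/{n}0.png")[y:y+h,x:x+w]
    s=5 if n=='top' else 6
    im=cv2.resize(im,None,fx=s,fy=s,interpolation=cv2.INTER_CUBIC)
    for i in range(0,w,10): cv2.putText(im,str(x+i),(i*s,8),0,.3,(255,255,255)); cv2.line(im,(i*s,10),(i*s,14),(255,255,255))
    for i in range(10,h,10): cv2.putText(im,str(y+i),(0,i*s+4),0,.3,(255,255,255))
    cv2.imwrite(f"pics/{n}0c.png",im)
E
```

```text
(no output)
```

View pics/top0c.png

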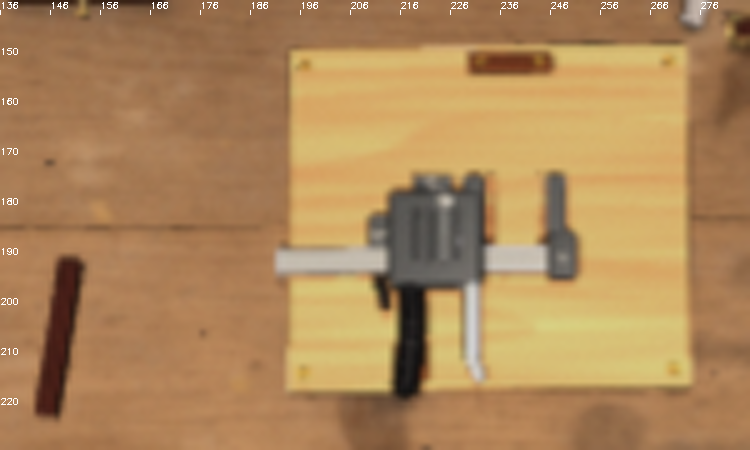

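View pics/scene0c.png

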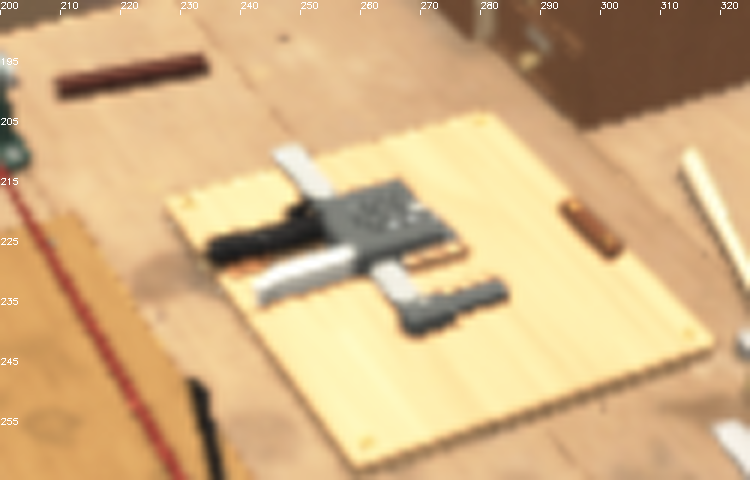

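```bash
cat > h.py <<'E'
import cv2,numpy as np
from scipy.optimize import least_squares
from rig import manip
CAL={n:{k:np.array(v,float) for k,v in manip.calibration(n).items()} for n in("scene","top")}
def proj(n,P):
    c=CAL[n];return cv2.projectPoints(np.atleast_2d(P).astype(float),cv2.Rodrigues(c['R'])[0],c['t'],c['K'],c['dist'])[0][:,0]
def back(n,uv,z):
    c=CAL[n];p=cv2.undistortPoints(np.atleast_2d(uv).astype(float)[:,None],c['K'],c['dist'])[:,0]
    d=np.c_[p,np.ones(len(p))]@c['R'];o=-c['R'].T@c['t'];return o+d*((z-o[2])/d[:,2])[:,None]
def place(x,y,z,a,L):
    L=np.atleast_2d(L);c,s=np.cos(a),np.sin(a);return np.c_[x+c*L[:,0]-s*L[:,1],y+s*L[:,0]+c*L[:,1],z+L[:,2]]
def hullstats(n,P):
    h=cv2.convexHull(proj(n,P).astype(np.float32));m=cv2.moments(h);mu=np.array([m['mu20'],m['mu11'],m['mu02']])/m['m00']
    return m['m10']/m['m00'],m['m01']/m['m00'],mu,m['m00']
def blob(im,box):
    x,y,w,h=box;g=im[y:y+h,x:x+w].astype(float).sum(2);bg=np.median(g);fg=np.percentile(g,3)
    wt=np.clip((bg-g)/(bg-fg),0,1);wt[wt<.3]=0
    _,lab=cv2.connectedComponents((wt>0).astype(np.uint8));k=np.argmax(np.bincount(lab.ravel(),wt.ravel())[1:])+1;wt[lab!=k]=0
    m=cv2.moments(wt);mu=np.array([m['mu20'],m['mu11'],m['mu02']])/m['m00'];return x+m['m10']/m['m00'],y+m['m01']/m['m00'],mu,m['m00']
ang=lambda mu:.5*np.arctan2(2*mu[1],mu[0]-mu[2])
BOX=np.array([[i,j,k] for i in(-.008,.008) for j in(-.059,.059) for k in(0,.015)])
def fitbar(obs,x0):
    def f(p):
        r=[]
        for n,o in obs.items():
            h=hullstats(n,place(*p,BOX));d=ang(h[2])-ang(o[2]);d=(d+np.pi/2)%np.pi-np.pi/2;r+=[h[0]-o[0],h[1]-o[1],10*d]
        return r
    return least_squares(f,x0,x_scale=[.01,.01,.01,.1],diff_step=1e-4)
def crop(n,uv):
    s,o={'top':(5,(136,140)),'scene':(6,(200,185))}[n];return (np.array(uv,float)+.5)/s-.5+np.array(o)
E
python3 - <<'E'
from h import *
np.set_printoptions(precision=4,suppress=True)
c={'top':[(290,50),(685,44),(691,385),(287,389)],'scene':[(490,113),(714,339),(358,463),(165,201)]}
L=np.array([[.134,.15,0],[.134,-.15,0],[-.126,-.15,0],[-.126,.15,0]])
f=lambda p:np.concatenate([(proj(n,place(*p,L))-crop(n,c[n])).ravel() for n in c])
r=least_squares(f,[.45,.1,.016,0],x_scale=[.01,.01,.01,.1]);print('board',r.x,r.fun.reshape(-1,2));B=r.x
for n in c:
    g=least_squares(lambda p:(proj(n,place(p[0],p[1],.016,p[2],L))-crop(n,c[n])).ravel(),[.45,.1,0]);print(n,g.x)
ims={n:cv2.imread(f'pics/{n}0.png') for n in c}
obs={'top':blob(ims['top'],(138,183,20,46)),'scene':blob(ims['scene'],(206,190,34,15))}
print(obs)
r=fitbar(obs,[.41,.45,0,0]);print('bar',r.x,r.fun,[hullstats(n,place(*r.x,BOX))[3] for n in obs])
# predicted features in top crop
for nm,P in dict(stop=[.112,-.017,0],trig=[-.078,.005,.014],trigtop=[-.078,.005,.025],fj=[.009,-.005,.007],fjfar=[.035,-.005,.013],hous=[-.03,0.035,.027]).items():
    W=place(B[0],B[1],.016,B[3],[P]);print(nm,W[0],(proj('top',W)[0]-[136,140])*5+2,(proj('scene',W)[0]-[200,185])*6+2)
inv=lambda W:(lambda d:np.array([np.cos(B[3])*d[0]+np.sin(B[3])*d[1],-np.sin(B[3])*d[0]+np.cos(B[3])*d[1]]))(W[:2]-B[:2])
for nm,uv,z in [('fixedface',(497,205),.028),('slideface',(546,205),.028),('trigR',(480,330),.041),('trigL',(464,330),.041),('handleL',(397,340),.041),('handleR',(423,340),.041),('trigtip',(478,381),.041),('tinystopface',(510,73),.026)]:
    W=back('top',crop('top',uv),z)[0];print(nm,W,inv(W)*1000)
E
```

```text
board [ 0.5641  0.0617  0.0137 -0.0036] [[-0.3671 -0.7662]
 [ 0.153  -0.3932]
 [ 0.0938  0.2427]
 [-0.2057  0.415 ]
 [-0.3215 -0.4296]
 [ 0.6561  0.4065]
 [-0.3564  0.4707]
 [-0.2818  0.0224]]
top [ 0.5634  0.0613 -0.0032]
scene [ 0.5636  0.0603 -0.0046]
{'top': (147.44748707728428, 206.90652584404165, array([  4.3218, -12.6658,  83.1207]), 161.43304790038513), 'scene': (221.37703483747813, 197.452887215653, array([51.4809, -8.5546,  2.8579]), 90.66826923076923)}
bar [ 0.4823  0.3812 -0.0004  1.4321] [-0.0099  0.0227  0.0156  0.0304  0.0031 -0.0322] [174.47086256498005, 119.80866644345224]
stop [0.6761 0.0443 0.016 ] [509.7693  71.9478] [580.24   236.1043]
trig [0.4861 0.067  0.03  ] [480.5945 322.1604] [314.8574 278.2387]
trigtop [0.4861 0.067  0.041 ] [479.677  320.8668] [314.7617 264.8247]
fj [0.5731 0.0567 0.023 ] [494.0913 206.2293] [439.2774 259.2015]
fjfar [0.5991 0.0566 0.029 ] [493.4614 170.3811] [473.7084 241.5501]
hous [0.5342 0.0968 0.043 ] [438.1723 255.6956] [360.079  218.3864]
fixedface [0.5733 0.0543 0.028 ] [ 9.1654 -7.4265]
slideface [0.5727 0.018  0.028 ] [  8.755  -43.7392]
trigR [0.4795 0.0668 0.041 ] [-84.6853   4.7932]
trigL [0.4796 0.0785 0.041 ] [-84.5479  16.4534]
handleL [0.4731 0.1273 0.041 ] [-91.2757  65.2481]
handleR [0.4728 0.1084 0.041 ] [-91.5014  46.328 ]
trigtip [0.4423 0.0686 0.041 ] [-121.8475    6.4029]
tinystopface [0.6731 0.0437 0.026 ] [109.0398 -17.6155]
```

```bash
cat > mv.py <<'E'
import numpy as np
from rig import manip
from scipy.spatial.transform import Rotation as R
def pose():
    s=manip.state();return np.array(s['tcp_pos']),R.from_euler('xyz',s['ee_rot']),s
def rows(targets):  # (x,y,z,yaw,grip,n)
    p,r,s=pose();out=[]
    for x,y,z,yaw,g,n in targets:
        t=np.array([x,y,z]);q=R.from_euler('xyz',[np.pi,0,yaw]);rv=(r.inv()*q).as_rotvec()
        for i in range(n):
            d=(t-p)/(n-i);sh=r.inv().apply(d)/.3;out.append((g,*sh,*np.degrees(rv/n)/30));p=p+d;r=r*R.from_rotvec(rv/n)
    print('; '.join(' '.join(f'{v:.4g}' if abs(v)>5e-4 else '0' for v in np.round(o,4)) for o in out))
E
python3 -c "
from mv import *
rows([(.502,.378,.2,3.003,1,8),(.502,.378,.06,3.003,1,3)])"
```

```text
1 -0.168 -0.0178 0.0159 0 0 -0.0215; 1 -0.1678 -0.0197 0.0159 0 0 -0.0215; 1 -0.1676 -0.0216 0.0159 0 0 -0.0215; 1 -0.1673 -0.0235 0.0159 0 0 -0.0215; 1 -0.167 -0.0254 0.0159 0 0 -0.0215; 1 -0.1668 -0.0273 0.0159 0 0 -0.0215; 1 -0.1664 -0.0291 0.0159 0 0 -0.0215; 1 -0.1661 -0.031 0.0159 0 0 -0.0215; 1 0 0 0.1556 0 0 0; 1 0 0 0.1556 0 0 0; 1 0 0 0.1556 0 0 0
```

{"fn": "play_rows", "kwargs": {"series": "1 -0.168 -0.018 0 0 0 -0.0215; 1 -0.168 -0.02 0 0 0 -0.0215; 1 -0.1675 -0.0215 0.01 0 0 -0.0215; 1 -0.167 -0.0235 0.02 0 0 -0.0215; 1 -0.167 -0.0255 0.02 0 0 -0.0215; 1 -0.1665 -0.027 0.02 0 0 -0.0215; 1 -0.1665 -0.029 0.02 0 0 -0.0215; 1 -0.166 -0.031 0.03 0 0 -0.0215; 1 0 0 0.15 0 0 0; 1 0 0 0.15 0 0 0; 1 0 0 0.15 0 0 0; 1 0 0 0 0 0 0", "squeeze": 20}}

```text
time: 1.6
tcp_pos: [0.5003, 0.3773, 0.0646]
ee_rot: [-3.138, -0.006, 3.003]
force: [-0.4, -0.1, 0.1]
width: 0.088
```

```bash
python3 -c "
from mv import *
rows([(.502,.378,.004,3.003,1,2)])"
```

```text
1 -0.0033 0.002 0.101 -0.0038 -0.0055 0; 1 -0.003 0.0018 0.1011 -0.0038 -0.0055 0
```

{"fn": "play_rows", "kwargs": {"series": "1 -0.003 0.002 0.1 0 0 0; 1 -0.003 0.002 0.096 0 0 0; 1 0 0 0 0 0 0; -0.4 0 0 0 0 0 0; -0.75 0 0 0 0 0 0; -1 0 0 0 0 0 0; -1 0 0 0 0 0 0; -1 0 0 0 0 0 0"}}

```text
time: 2.6
tcp_pos: [0.5039, 0.3791, 0.009]
ee_rot: [3.142, 0.0, 3.003]
force: [0.1, 0.5, 0.9]
width: 0.0404
```

{"fn": "play_rows", "kwargs": {"series": "-1 0 0 0.012 0 0 0; -1 0 0 0 0 0 0; -1 0 0 0 0 0 0; -1 0 0 0 0 0 0"}}

```text
time: 3.1
tcp_pos: [0.5039, 0.3791, 0.0052]
ee_rot: [-3.141, -0.0, 3.003]
force: [0.8, 0.1, -1.3]
width: 0.016
```

```bash
python3 -c "
from mv import *
rows([(.504,.379,.1,3.003,-1,2),(.6315,.043,.1,3.138,-1,7),(.6315,.043,.03,3.138,-1,2)])"
```

```text
-1 0 0 -0.1579 0 0 0; -1 0 0 -0.1579 0 0 0; -1 -0.0822 -0.1501 0 0 0 -0.0368; -1 -0.0793 -0.1516 0 0 0 -0.0368; -1 -0.0764 -0.1531 0 0 0 -0.0368; -1 -0.0734 -0.1546 0 0 0 -0.0368; -1 -0.0704 -0.156 0 0 0 -0.0368; -1 -0.0674 -0.1573 0 0 0 -0.0368; -1 -0.0644 -0.1586 0 0 0 -0.0368; -1 0 0 0.1167 0 0 0; -1 0 0 0.1167 0 0 0
```

{"fn": "play_rows", "kwargs": {"series": "-1 0 0 -0.158 0 0 0; -1 0 0 -0.158 0 0 0; -1 -0.082 -0.15 0 0 0 -0.037; -1 -0.079 -0.1515 0 0 0 -0.037; -1 -0.0765 -0.153 0 0 0 -0.037; -1 -0.0735 -0.1545 0 0 0 -0.037; -1 -0.0705 -0.156 0 0 0 -0.037; -1 -0.0675 -0.157 0 0 0 -0.037; -1 -0.0645 -0.1585 0 0 0 -0.0365; -1 0 0 0 0 0 0; -1 0 0 0.1 0 0 0; -1 0 0 0 0 0 0"}}

```text
time: 4.6
tcp_pos: [0.63, 0.0444, 0.0683]
ee_rot: [3.141, -0.005, 3.139]
force: [0.4, -0.2, 0.1]
width: 0.0158
```

```bash
python3 - <<'E'
from h import *
from mv import pose
p,r,s=pose();print(p,s['ee_rot'],s['width'],s['force'])
for n,(x,y,w,h,k) in dict(top=(176,140,110,85,5),scene=(225,190,90,72,5)).items():
    im=manip.camera(n)[:,:,::-1]; cv2.imwrite(f'pics/{n}1.png',im)
a=cv2.resize(cv2.imread('pics/top1.png')[135:235,180:290],None,fx=5,fy=5,interpolation=2)
b=cv2.resize(cv2.imread('pics/scene1.png')[170:270,230:290],None,fx=5,fy=5,interpolation=2)[:,:250]
cv2.imwrite('pics/m1.png',np.hstack([a,b]))
E
```

```text
[0.62995644 0.0443539  0.06828801] [ 3.14091452 -0.0045032   3.13870868] 0.015800132630479247 [ 0.40259385 -0.23932502  0.12930219]
```

View pics/m1.png

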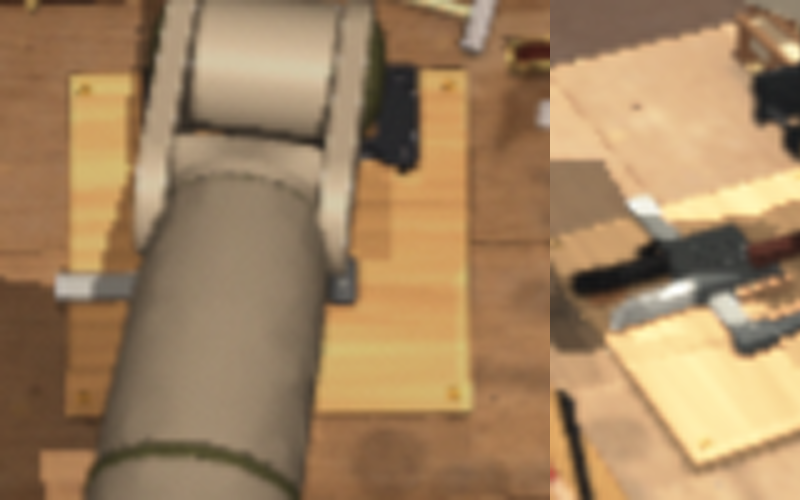

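The arm hides the top view, and the scene view shows the bar held level, above the gap. Lowering now.

{"fn": "play_rows", "kwargs": {"series": "-1 0 0 0.08 0 0 0; -1 0 0 0.062 0 0 0; -1 0 0 0.006 0 0 0; -1 0 0 0 0 0 0"}}

```text
time: 5.2
tcp_pos: [0.6318, 0.0435, 0.0264]
ee_rot: [-3.142, 0.001, 3.138]
force: [-0.2, -0.1, -0.9]
width: 0.0154
```

{"fn": "play_rows", "kwargs": {"series": "-1 0 0 0.01 0 0 0; -1 0 0 0.004 0 0 0; -1 0 0 0 0 0 0"}}

```text
time: 5.58
tcp_pos: [0.6315, 0.0433, 0.0216]
ee_rot: [-3.142, 0.0, 3.138]
force: [-0.1, 0.5, -0.9]
width: 0.016
```

{"fn": "play_rows", "kwargs": {"series": "-1 -0.01 0 0.001 0 0 0; -1 -0.007 0 0 0 0 0; -1 0 0 0 0 0 0"}}

```text
time: 5.95
tcp_pos: [0.6367, 0.0433, 0.0212]
ee_rot: [-3.142, 0.0, 3.138]
force: [0.2, -0.7, -1.8]
width: 0.0158
```

{"fn": "play_rows", "kwargs": {"series": "-1 -0.005 0 0 0 0 0; -1 -0.002 0 0 0 0 0; -1 0 0 0 0 0 0"}}

```text
time: 6.32
tcp_pos: [0.6385, 0.0434, 0.0212]
ee_rot: [-3.142, -0.0, 3.138]
force: [-1.6, -0.1, -0.3]
width: 0.0157
```

{"fn": "play_rows", "kwargs": {"series": "-1 -0.004 0 0 0 0 0; -1 0 0 0 0 0 0; -1 0 0 0 0 0 0"}}

```text
time: 6.7
tcp_pos: [0.6386, 0.0434, 0.0211]
ee_rot: [-3.142, -0.004, 3.138]
force: [-8.4, -0.7, 3.4]
width: 0.0156
```

Stop contact is felt (-8 N). Next I relieve it slightly and slide left to the fixed jaw.

{"fn": "play_rows", "kwargs": {"series": "-1 0.003 0 0 0 0 0; -1 0 0.008 0 0 0 0; -1 0 0.004 0 0 0 0; -1 0 0 0 0 0 0"}}

```text
time: 7.2
tcp_pos: [0.6385, 0.0469, 0.021]
ee_rot: [-3.141, -0.001, 3.138]
force: [-4.6, -1.8, 2.2]
width: 0.0158
```

{"fn": "play_rows", "kwargs": {"series": "-1 0 0.003 0 0 0 0; -1 0 0.003 0 0 0 0; -1 0 0 0 0 0 0; -1 0 0 0 0 0 0"}}

```text
time: 7.7
tcp_pos: [0.6386, 0.0486, 0.0211]
ee_rot: [-3.141, -0.001, 3.138]
force: [-4.6, -3.0, 0.6]
width: 0.0155
```

{"fn": "play_rows", "kwargs": {"series": "-1 0 0.004 0 0 0 0; -1 0 0 0 0 0 0; -1 0 0 0 0 0 0"}}

```text
time: 8.07
tcp_pos: [0.6386, 0.0491, 0.0211]
ee_rot: [-3.14, -0.001, 3.138]
force: [-4.9, -6.7, 1.4]
width: 0.0161
```

{"fn": "play_rows", "kwargs": {"series": "-1 0 -0.005 0 0 0 0; -0.4 0 0 0 0 0 0; -0.4 0 0 0 0 0 0; -0.4 0 0 0 0 0 0; -0.4 0 0 -0.1 0 0 0; -0.4 0 0 -0.17 0 0 0; 1 0.132 0.045 0 0 0 0; 1 0.132 0.045 0 0 0 0; 1 0.132 0.045 0 0 0 0; 1 0.132 0.045 0 0 0 0; 1 0 0 0 0 0 0; 1 0 0 0 0 0 0"}}

```text
time: 9.57
tcp_pos: [0.4818, 0.1028, 0.1026]
ee_rot: [-3.141, 0.002, 3.138]
force: [0.5, -0.4, 1.0]
width: 0.0842
```

```bash
python3 - <<'E'
from h import *
im=manip.camera('scene')[:,:,::-1]; cv2.imwrite('pics/scene2.png',im)
cv2.imwrite('pics/m2.png',cv2.resize(im[165:270,225:335],None,fx=5,fy=5,interpolation=2))
E
```

```text
(no output)
```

View pics/m2.png

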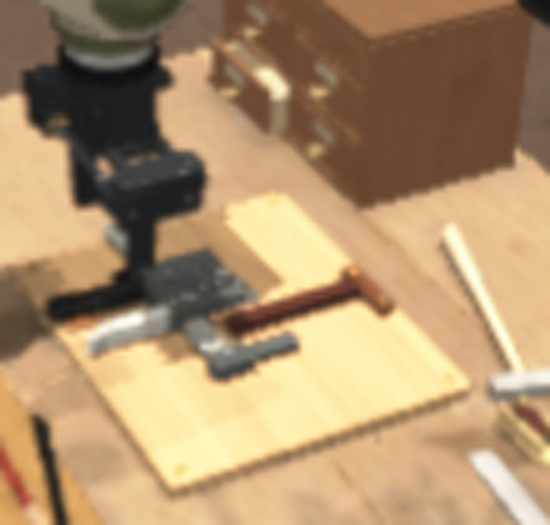

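The bar lies flat against the stop and along the fixed jaw. The gripper hangs above the handle, so I lower it straddling trigger and handle.

{"fn": "play_rows", "kwargs": {"series": "1 0.009 0 0 0 0 0; 1 0 0 0.12 0 0 0; 1 0 0 0.12 0 0 0; 1 0 0 0.026 0 0 0; 1 0 0 0 0 0 0; 1 0 0 0 0 0 0"}}

```text
time: 10.38
tcp_pos: [0.4789, 0.103, 0.0236]
ee_rot: [-3.142, 0.002, 3.138]
force: [-0.3, 0.1, -0.5]
width: 0.0879
```

{"fn": "play_rows", "kwargs": {"series": "1 0 0.02 0 0 0 0; 1 0 0.012 0 0 0 0; 1 0 0.01 0 0 0 0; 1 0 0 0 0 0 0"}}

```text
time: 10.88
tcp_pos: [0.478, 0.1156, 0.0226]
ee_rot: [-3.141, -0.0, 3.139]
force: [-2.0, -4.1, 2.8]
width: 0.0882
```

{"fn": "play_rows", "kwargs": {"series": "1 0 0.02 0 0 0 0; 1 0 0.02 0 0 0 0; 1 0 0.012 0 0 0 0; 1 0 0 0 0 0 0"}}

```text
time: 11.38
tcp_pos: [0.4771, 0.1312, 0.0221]
ee_rot: [-3.141, -0.003, 3.138]
force: [-4.4, -4.4, 0.6]
width: 0.0879
```

{"fn": "play_rows", "kwargs": {"series": "1 0 -0.038 0 0 0 0; 1 0 -0.037 0 0 0 0; 1 0 0 0 0 0 0; 1 0 0.03 0 0 0 0; 1 0 0.025 0 0 0 0; 1 0 0.015 0 0 0 0; 1 0 0.01 0 0 0 0; 1 0 0 0 0 0 0"}}

```text
time: 12.38
tcp_pos: [0.4769, 0.1333, 0.022]
ee_rot: [-3.141, -0.003, 3.139]
force: [-4.8, -4.1, 1.9]
width: 0.0883
```

{"fn": "play_rows", "kwargs": {"series": "1 0 -0.04 0 0 0 0; 1 0 -0.04 0 0 0 0; 1 0 0 0 0 0 0; 1 -0.004 0 0 0 0 0"}}

```text
time: 12.88
tcp_pos: [0.4794, 0.1087, 0.0225]
ee_rot: [3.141, 0.0, 3.138]
force: [-0.1, -0.9, 0.5]
width: 0.0883
```

```bash
python3 - <<'E'
from h import *
im=manip.camera('scene')[:,:,::-1]; cv2.imwrite('pics/scene3.png',im)
cv2.imwrite('pics/m3.png',cv2.resize(im[195:260,230:310],None,fx=8,fy=8,interpolation=2))
E
```

```text
(no output)
```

View pics/m3.png

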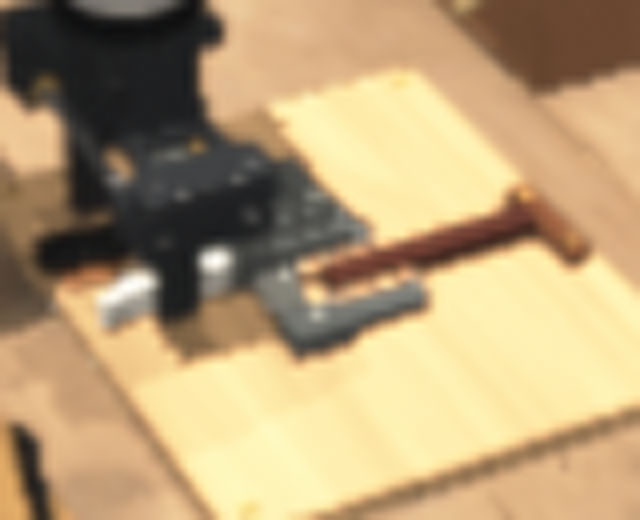

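The sliding jaw has come about halfway and a gap still shows between it and the bar. Third stroke.

{"fn": "play_rows", "kwargs": {"series": "1 0 0.03 0 0 0 0; 1 0 0.02 0 0 0 0; 1 0 0.015 0 0 0 0; 1 0 0.015 0 0 0 0; 1 0 0 0 0 0 0"}}

```text
time: 13.55
tcp_pos: [0.478, 0.1332, 0.022]
ee_rot: [-3.141, -0.003, 3.139]
force: [-5.3, -4.7, 1.0]
width: 0.0881
```

{"fn": "play_rows", "kwargs": {"series": "1 0 -0.04 0 0 0 0; 1 0 -0.04 0 0 0 0; 1 0 0 0 0 0 0; 1 0 0.02 0 0 0 0; 1 0 0.02 0 0 0 0; 1 0 0 0 0 0 0"}}

```text
time: 14.3
tcp_pos: [0.4782, 0.1203, 0.0222]
ee_rot: [-3.139, -0.003, 3.139]
force: [-5.4, -12.5, 3.7]
width: 0.0882
```

{"fn": "play_rows", "kwargs": {"series": "1 0 0.01 0 0 0 0; 1 0 0 0 0 0 0"}}

```text
time: 14.55
tcp_pos: [0.478, 0.1228, 0.0222]
ee_rot: [-3.139, -0.004, 3.139]
force: [-7.0, -14.9, 3.8]
width: 0.0878
```

{"fn": "play_rows", "kwargs": {"series": "1 0 0.007 0 0 0 0; 1 0 0 0 0 0 0"}}

```text
time: 14.8
tcp_pos: [0.4778, 0.1246, 0.0221]
ee_rot: [-3.139, -0.005, 3.139]
force: [-8.7, -16.7, 4.7]
width: 0.0881
```

{"fn": "play_rows", "kwargs": {"series": "1 0 0.007 0 0 0 0; 1 0 0 0 0 0 0"}}

```text
time: 15.05
tcp_pos: [0.4777, 0.1266, 0.0221]
ee_rot: [-3.138, -0.005, 3.139]
force: [-8.6, -18.6, 4.1]
width: 0.0882
```

The bar is pinched: the pull reads about 18.6 N in y. I stop here, let go, and check with a light touch that the trigger now stalls early.

{"fn": "play_rows", "kwargs": {"series": "1 0 -0.03 0 0 0 0; 1 0 -0.03 0 0 0 0; 1 0 0 0 0 0 0; 1 0 0 0 0 0 0"}}

```text
time: 15.55
tcp_pos: [0.4793, 0.1104, 0.0224]
ee_rot: [3.141, 0.0, 3.138]
force: [-0.4, 0.2, 0.4]
width: 0.088
```

{"fn": "play_rows", "kwargs": {"series": "1 0 0.01 0 0 0 0; 1 0 0 0 0 0 0"}}

```text
time: 15.8
tcp_pos: [0.4791, 0.1129, 0.0224]
ee_rot: [-3.141, -0.0, 3.139]
force: [-1.1, -4.5, 0.1]
width: 0.0883
```

{"fn": "play_rows", "kwargs": {"series": "1 0 0.005 0 0 0 0; 1 0 0 0 0 0 0"}}

```text
time: 16.05
tcp_pos: [0.479, 0.114, 0.0223]
ee_rot: [-3.141, -0.001, 3.138]
force: [-1.9, -7.7, 1.5]
width: 0.0879
```

{"fn": "play_rows", "kwargs": {"series": "1 0 0.005 0 0 0 0; 1 0 0 0 0 0 0"}}

```text
time: 16.3
tcp_pos: [0.4788, 0.1151, 0.0223]
ee_rot: [-3.14, -0.002, 3.138]
force: [-3.6, -10.8, 1.8]
width: 0.088
```

{"fn": "play_rows", "kwargs": {"series": "1 0 0.004 0 0 0 0; 1 0 0 0 0 0 0"}}

```text
time: 16.55
tcp_pos: [0.4787, 0.116, 0.0223]
ee_rot: [-3.14, -0.002, 3.138]
force: [-3.8, -12.2, 2.6]
width: 0.0881
```

{"fn": "play_rows", "kwargs": {"series": "1 0 0.004 0 0 0 0; 1 0 0 0 0 0 0"}}

```text
time: 16.8
tcp_pos: [0.4786, 0.117, 0.0222]
ee_rot: [-3.139, -0.002, 3.138]
force: [-4.6, -14.0, 3.6]
width: 0.0882
```

{"fn": "play_rows", "kwargs": {"series": "1 0 0.004 0 0 0 0; 1 0 0 0 0 0 0"}}

```text
time: 17.05
tcp_pos: [0.4784, 0.1179, 0.0222]
ee_rot: [-3.139, -0.003, 3.138]
force: [-5.8, -16.9, 2.6]
width: 0.0881
```

The pull now climbs steeply (about 2.5 N/mm, up to 17 N), so the bar is gripped firmly. Letting go, retreating and taking a last look.

{"fn": "play_rows", "kwargs": {"series": "1 0 -0.03 0 0 0 0; 1 0 -0.015 0 0 0 0; 1 0 0 0 0 0 0; 1 0 0 -0.1 0 0 0; 1 0 0 -0.2 0 0 0; 1 0 0 -0.2 0 0 0; 1 0.1 0.2 0 0 0 0; 1 0.1 0.2 0 0 0 0; 1 0.1 0.2 0 0 0 0; 1 0.1 0.2 0 0 0 0; 1 0 0.2 0 0 0 0; 1 0 0 0 0 0 0"}}

```text
time: 18.55
tcp_pos: [0.3671, 0.393, 0.172]
ee_rot: [3.141, -0.0, -3.14]
force: [0.3, -0.5, -0.0]
width: 0.0881
```

```bash
python3 - <<'E'
from h import *
t=manip.camera('top')[:,:,::-1]; s=manip.camera('scene')[:,:,::-1]
cv2.imwrite('pics/top4.png',t);cv2.imwrite('pics/scene4.png',s)
a=cv2.resize(t[140:230,185:280],None,fx=4,fy=5,interpolation=2);a=cv2.resize(t[140:230,185:280],None,fx=5,fy=5,interpolation=2)[:,:450]
b=cv2.resize(s[185:275,240:310],None,fx=5,fy=5,interpolation=2)
cv2.imwrite('pics/m4.png',np.hstack([a,b]))
E
```

```text
(no output)
```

View pics/m4.png

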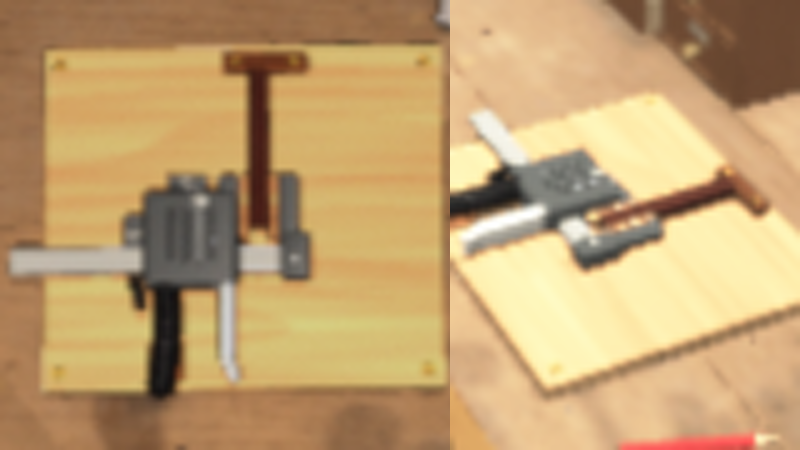

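```bash
python3 - <<'E'
import cv2,numpy as np
t=cv2.imread('pics/top4.png');t0=cv2.imread('pics/top0.png')
print(t[179:182,232:243].tolist()[1], t0[180,236:247].tolist())
f=lambda im,x,y,w,h,k:cv2.resize(im[y:y+h,x:x+w],None,fx=k,fy=k,interpolation=cv2.INTER_NEAREST)
a=f(t,226,168,24,30,14);b=f(cv2.imread('pics/scene4.png'),264,216,28,30,14)
cv2.imwrite('pics/m5.png',np.hstack([a,b]))
E
```

```text
[[61, 81, 102], [80, 131, 171], [62, 104, 142], [29, 42, 78], [22, 31, 71], [24, 32, 73], [36, 56, 96], [77, 126, 169], [75, 114, 147], [76, 85, 96], [89, 93, 96]] [[111, 180, 214], [113, 183, 216], [112, 183, 215], [112, 183, 216], [114, 184, 216], [112, 184, 216], [114, 184, 216], [112, 178, 212], [97, 152, 188], [88, 115, 136], [91, 96, 101]]
```

View pics/m5.png

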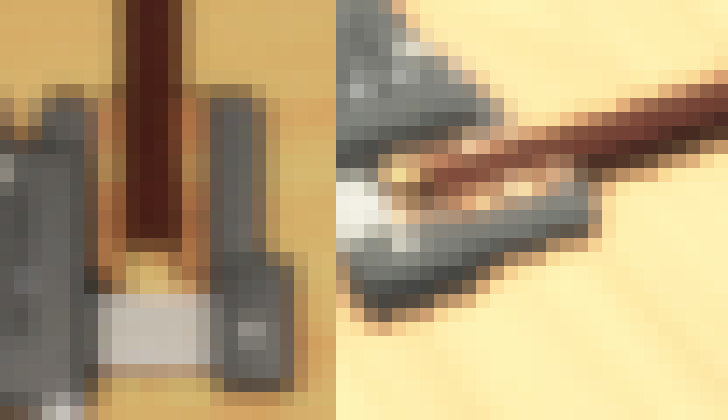

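Orange cork touches the bar on both sides, about equally thick. The bar is straight, with its far end on the stop. Handing in.

```bash
python3 -c "
from rig import manip
print(manip.hand_in(), manip.state()['time'])"
```

```text
the job is handed in; nothing more can be done
the job is handed in; nothing more can be done
```

The rosewood bar lies flat on the planing board between the cork faces, and the clamp is tightened on it. I handed the job in at about 18.7 s, with the arm clear of the work and nothing else touched.

- **Placing:** I pushed the bar forward until the stop pushed back with about 8 N, then slid it left until it touched the fixed jaw (about 7 N). The last pictures show it straight, with its far end on the stop and cork touching both sides.
- **Clamping:** I pulled the trigger with one open finger pad: three free strokes at 4–5 N, then a tightening stroke that reached 18.6 N along y. I let go and re-pulled to 17 N. On the re-pull the force climbed at about 2.5 N/mm, against about 1 N/mm in the tightening stroke, which I take to mean the grip held.
- **Grip force, not measured directly:** From the trigger pull I estimate about 40–47 N now.
- **Peak, least certain:** Sideways friction on the pad brings the peak pull to an equivalent of about 20–21 N, or roughly 60 N on the bar. That is under the 70 N bruising limit but with little to spare. The margin was thin because I had queued the small steps of the fourth stroke before seeing that the pinch had come early.
- **Disagreement:** My first measurement of the jaw gap (36 mm) was too large. The jaw travelled about 15.5 mm before gripping, so the true gap was about 31–32 mm. The board height also measured 13.7 mm against the 16 mm given, which is within the measuring error.

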